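# Pop the cuvette port of the fermenter-side photometer

## Robot

A 6-joint arm with a two-finger parallel gripper is mounted at the origin on the work surface. World frame = base frame: x ahead of the robot, y to its left, z up, the work surface at z = 0. Lengths are in m, angles in rad, forces in N, time in s.
With the tool pointing down it reaches from about 0.25 to 0.85 m from the base axis. Payload 12.5 kg.
Tool frame: the origin (TCP) lies midway between the tips of the shut fingers; the grasp point (between the pads) lies 19 mm behind it; z points along the fingers, y is the direction in which the jaws open and shut (so a half turn about z gives the same grasp; the last joint's range is limited). The gripper opens to 93 mm and grips with 3 to 60 N. Pads are 15 mm wide; open, the fingers measure 128 mm over their backs; the gripper's body (75 mm by 188 mm) begins 65 mm behind the grasp point.
Start: joints at [-1.417, 0.351, 1.652, -0, 1.139, -0.085], TCP at [0.13, -0.534, 0.219] pointing down, gripper open.
Joint ranges: [-2.75, 2.75], [-0.79, 2.1], [0.01, 2.65], [-1.57, 4.71], [0.07, 3.14], [-2.87, 2.87]. Speed limits (rad/s): [2.22, 2.22, 2.79, 3.14, 3.14, 3.14].

## Interface

Orientations are given as a unit quaternion [w, x, y, z].
In Python, from plant import * gives the robot as it stands.
- The arm moves only by the tool apply_moves, never from a script. Its argument "motion" is a list of rows, each an object with "rot": the turn, a rotation vector about the tool's x, y, z in rad, a list of three; "slide": the shift along the tool's x, y, z in cm, a list of three; "jaw": the finger opening in cm, from 0 to 9.3. In form: [{"rot": [rx, ry, rz], "slide": [dx, dy, dz], "jaw": jaw}, ...]. A call has 1 to 12 rows; each row is the pose to reach, as a shift and turn from the pose measured when the call began, along the tool's axes at that moment; what a row does not reach only later rows make up. A row lasts 1/12 s, in which the tool goes at most 41.7 mm and 7.16 degrees, less where a joint would pass 70% of its speed; a pose out of reach is approached as far as the arm can. A call with a gripper value outside its range is refused whole. The fingers move at their own pace and stop on an object; the grip force is fixed at half the most. Time passes only in rows, so rows that repeat a pose let the fingers close. It gives the time, the measured TCP pose, the force and the opening at its end, in the units of the state.
- observe(): the state, without advancing time (a new reading comes with each control period).
- snapshot(name): name is "scene" or "top" or "wrist"; returns a dict with "img" (400x640x3 uint8, red, green, blue), "range_z" (400x640 float32, m along the optical axis (not along the pixel's ray), 0 where there is no reading), "fx", "fy", "cx", "cy" (pixels), "dist" ([k1, k2, p1, p2, k3] as OpenCV has them; the pictures are not rectified), "R" (3x3) and "t" (3): a world point X has camera coordinates R X + t. Camera axes: x right, y down, z forward; pixel columns grow to the right and rows downward; lengths in m; the calibration is good to about 2 mm. A picture is of the moment at which its call begins.
- close_job(): hands the job in, once; it reports no verdict.
The state is a dict: "clock": time; "q": joint angles; "joint_vel": joint speeds; "effort": joint torques, N m; "eef_pos": TCP position; "ee_rot": TCP orientation; "force": force on the tool from outside, world axes, zero at the start; "torque": the same for the moment, N m; "grip_width": finger opening in m.
Only numpy, scipy, OpenCV 4.12 (cv2) and the standard library are available. Lean on these libraries where they do the work, as an engineer would, in place of code of your own. Each camera call takes 0.05 s, during which the arm holds its last target.

## Task

Open the photometer's square cuvette port for the next sample: with a fingertip, press the front edge of its square lid lightly down once, as far as it goes, then take the finger away so that the latch lets the lid swing up by itself. Watch that it stays wide open, untouched, for two seconds, and do not push it down again. Pick nothing up, leave the round vial lid shut, and leave the loose things about the bench where they stand.

Things in the scene. Friction and masses are not known exactly. Their poses are not given: they have to be found in the camera images.
- photometer: off-white bench photometer, 270 (x) x 250 (y) x 70 mm high, does not move; sloping console with display and keys along its front (-x of its own frame, towards the robot), behind it a flat top carrying two ports side by side, about 112 mm apart; which one is on the left varies. Origin at the centre of its underside; its x axis points from the console to the back, y to the left
- cuvette_port: the SQUARE turret of the cuvette port, 92 (x) x 86 (y) x 45 mm high, on the photometer's top; axes parallel to the photometer's; origin at the centre of its underside, 70 mm above the bench. Its dark grey rectangular lid, 64 (x) x 58 (y) x 8 mm, is hinged at the back and, when shut, is level and stands 8 mm proud of the turret's frame
- cuvette_lid (a joint): angle of the square lid: 0 (within 0.02) shut and latched, positive swung up (stop at 1.25 rad), negative pressed in (stop at -0.10). Push-push latch: pressed in past -0.06 with about 3 N, it lets go when the finger withdraws, and a damped spring swings the lid up to 1.25 in about 1.5 s, following the finger. Pressed in less, it stays latched; pushed right down again, it latches again
- cuvette_press (a point): where to press: point on top of the square lid, on the thin black finger strip, 10 mm behind the lid's front edge on its centre line; moves with the lid. Shut: 123 mm above the bench; pressed in, it sinks: the latch lets go from 3.5 mm, the stop comes at 5.6 mm. As the lid opens, this point rises and moves to the back. Nothing stands within 25 mm of it
- cuvette_hinge (a point): centre of the square lid's hinge at its back edge, 56 mm behind the press point, 119 mm above the bench; the hinge axis is the photometer's y axis
- vial_port: the ROUND turret of the vial port beside it, 92 mm dia x 45 mm high, with a round dark grey lid of 64 mm dia; origin at the centre of its underside, 70 mm above the bench
- vial_lid (a joint): angle of the round lid of the vial port: same latch, heights and values as the square lid; 0 shut and latched. It must stay shut
- vial_a: small capped glass sample vial (24 mm dia, 60 mm high, black cap) standing on the bench on the cuvette-box side of the photometer; origin at the centre of its underside
- vial_b: the same kind of capped glass vial (24 mm dia, 60 mm high) standing on top of the photometer's housing, on the free strip between the console and the two ports; origin at the centre of its underside
- plug: stainless steel port plug from the fermenter, thick knurled head on a thinner shank (30 mm dia, 43 mm high), standing on the same strip as vial_b; origin at the centre of its underside
- bulb: orange rubber suction bulb with a nozzle (56 mm dia, 113 mm long) lying on the bench to the right of the photometer; origin under the centre of the bulb
- cuvette_box: open white divided box for cuvettes (100 x 62 x 40 mm) on the bench to the left of the photometer; origin at the centre of its underside
- beaker: glass beaker (68 mm dia, 85 mm high) on the bench to the left of the photometer; origin at the centre of its underside
- bottle: brown glass reagent bottle with a cap (58 mm dia, 130 mm high) on the bench to the right of the photometer; origin at the centre of its underside

How it is judged:
By the outcome, as a careful person would: the job done as asked, in the order asked, and still so for the second after the job is handed in, with the robot touching nothing.
It also fails if it takes over 32 s, if anything falls off the work surface, if the arm or the gripper's body presses on something with over 40 N, if the wrist force passes 120 N, or if a joint passes its speed limit or range.

## Working session

There is one attempt and no reset: what is moved stays moved. The work goes in short steps, Python scripts to look and compute and a tool call to move; the robot and the scene stay as the last step left them, time stands still between calls to the robot, and variables do not carry over. Pictures are saved under pics/ and viewed, and the job is handed in when it is done.

Besides the shell and the picture viewer there is one more tool, called after "Emit:" in YAML: its name, and indented under it one key for each argument. apply_moves: Moves the arm, as the interface text tells. Its arguments: {"type":"object","properties":{"motion":{"type":"array"}},"required":["motion"]}

```bash
mkdir -p pics; ls; cat > h.py <<'E'
from plant import *
import numpy as np, cv2, pickle
def snap(n,tag):
    s=snapshot(n); pickle.dump(s,open(f'{tag}.pkl','wb')); cv2.imwrite(f'pics/{tag}.png',cv2.cvtColor(s['img'],cv2.COLOR_RGB2BGR)); return s
def K(s): return np.array([[s['fx'],0,s['cx']],[0,s['fy'],s['cy']],[0,0,1.]])
def ray(s,uv):
    p=cv2.undistortPoints(np.array(uv,float).reshape(-1,1,2),K(s),np.array(s['dist'],float)).reshape(-1,2)
    d=np.c_[p,np.ones(len(p))]; R=np.array(s['R']);t=np.array(s['t'])
    return -R.T@t, d@R
def onplane(s,uv,z):
    c,d=ray(s,uv); return c+d*((z-c[2])/d[:,2])[:,None]
def depthpt(s,uv):
    c,d=ray(s,uv); r=np.array([np.median(s['range_z'][int(v)-1:int(v)+2,int(u)-1:int(u)+2]) for u,v in uv]); return c+d*r[:,None]
def proj(s,X):
    R=np.array(s['R']);return cv2.projectPoints(np.array(X,float).reshape(-1,1,3),cv2.Rodrigues(R)[0],np.array(s['t'],float),K(s),np.array(s['dist'],float))[0].reshape(-1,2)
E
python3 - <<'E'
from h import *
print(observe())
for n in("scene","top","wrist"): snap(n,n+'0')
E
```

```text
pics
{'clock': 0.0, 'q': array([-1.41661909e+00,  3.51232549e-01,  1.65241935e+00,  1.93716707e-06,
        1.13911214e+00, -8.46061599e-02]), 'joint_vel': array([-1.37066443e-03,  1.37378566e-03,  7.52907667e-05,  3.09324063e-04,
        7.68672677e-04, -1.93632365e-03]), 'effort': array([ 6.13972989e-04, -4.97324824e+01, -2.85254413e+01,  6.99491543e-02,
        2.57600890e-02, -1.00625184e-04]), 'eef_pos': array([ 0.13005507, -0.53404582,  0.21810526]), 'ee_rot': array([-5.85370162e-04,  9.92881151e-01,  1.19107834e-01, -1.94906101e-05]), 'force': array([-0.80927659,  0.34674286,  0.03220162]), 'torque': array([ 0.00798817,  0.01180654, -0.00949763]), 'grip_width': 0.09285439351545346}
```

View pics/scene0.png

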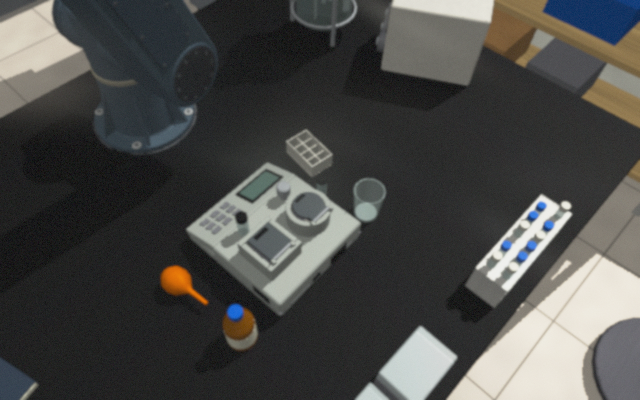

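View pics/top0.png

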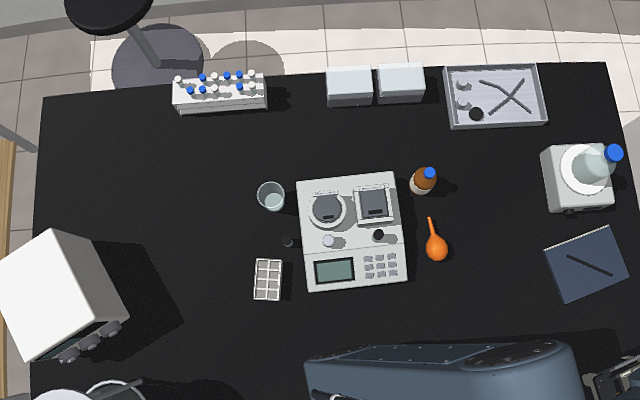

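The scene view shows the photometer at about (275,235), with the square lid at (270,243) and the round lid at (310,207). In the top view the square lid is at (374,204), the round lid at (327,208), vial_b's black cap at (378,235) and the plug at (328,240). I'll enlarge both.

```bash
python3 - <<'E'
import cv2,numpy as np
a=cv2.imread('pics/top0.png')[160:300,290:420]; b=cv2.imread('pics/scene0.png')[160:310,185:365]
cv2.imwrite('pics/topz.png',cv2.resize(a,None,fx=4,fy=4,interpolation=cv2.INTER_CUBIC))
cv2.imwrite('pics/scz.png',cv2.resize(b,None,fx=4,fy=4,interpolation=cv2.INTER_CUBIC))
E
```

```text
(no output)
```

View pics/topz.png

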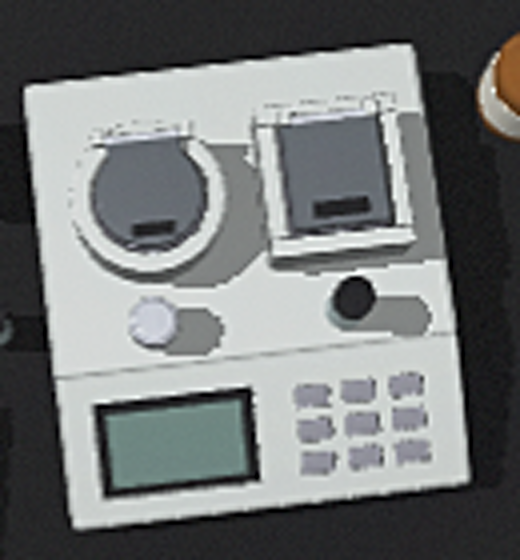

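View pics/scz.png

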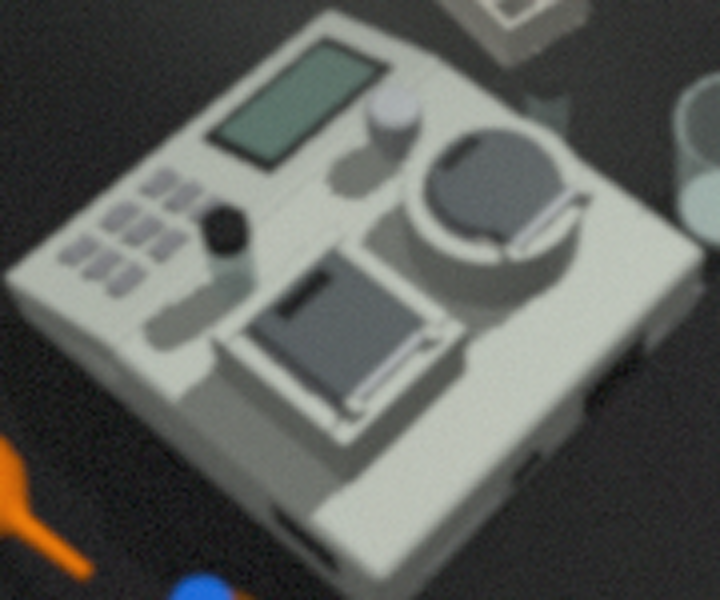

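View pics/wrist0.png

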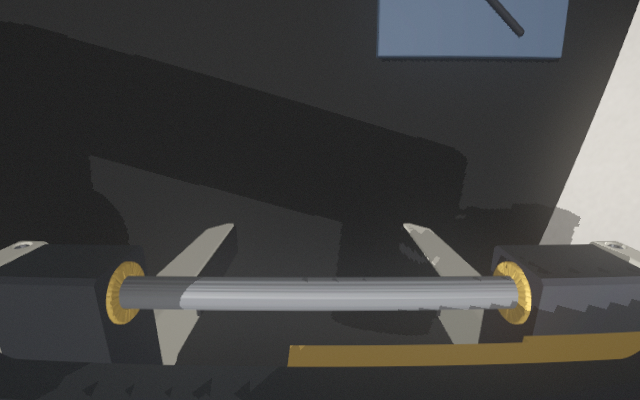

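The zooms show the black finger strip at about (375.5,211.8) in the top view and (261.3,233.3) in the scene view. Next I'll measure the strip, both lids, the vial and the plug.

```bash
cat > m.py <<'E'
from h import *
T=pickle.load(open('top0.pkl','rb'));S=pickle.load(open('scene0.pkl','rb'))
def dark(s,u0,v0,w,thr):
    g=cv2.cvtColor(s['img'],cv2.COLOR_RGB2GRAY).astype(float)
    b=g[v0-w:v0+w+1,u0-w:u0+w+1]; wt=np.clip(thr-b,0,None)
    n,l,st,c=cv2.connectedComponentsWithStats((wt>0).astype(np.uint8))
    k=l[w,w]; wt[l!=k]=0; vv,uu=np.mgrid[-w:w+1,-w:w+1]
    print('strip px',st[k],b.min(),np.median(b)); return [u0+(uu*wt).sum()/wt.sum(), v0+(vv*wt).sum()/wt.sum()]
a=dark(T,375,212,7,60); b=dark(S,261,233,7,62)
print(a,b)
for n,s,p in(('top',T,a),('scene',S,b)):
    print(n,onplane(s,[p],.123),depthpt(s,[p]))
def tri(a,b):
    c1,d1=ray(T,[a]);c2,d2=ray(S,[b]);d1=d1[0];d2=d2[0]
    t=np.linalg.lstsq(np.c_[d1,-d2],c2-c1,rcond=None)[0]
    p,q=c1+t[0]*d1,c2+t[1]*d2; return (p+q)/2,np.linalg.norm(p-q)
print('tri',tri(a,b))
# photometer top corners from top view (zoom px /4)
z=lambda x,y:[290+x/4-.375,160+y/4-.375]
P=onplane(T,[z(25,87),z(412,45),z(455,330),z(57,378)],.07); print('body top corners',P)
L=onplane(T,[z(275,118),z(380,112),z(393,228),z(287,237)],.123); print('lid',L)
e=[P[1]-P[2],P[0]-P[3],]; print([np.degrees(np.arctan2(x[1],x[0])) for x in e], [np.degrees(np.arctan2(x[1],x[0]))-90 for x in (P[0]-P[1],P[3]-P[2],L[0]-L[1],L[3]-L[2])],[np.degrees(np.arctan2(x[1],x[0])) for x in(L[1]-L[2],L[0]-L[3])])
print('vial cap',onplane(T,[z(355,298)],.13),'plug',onplane(T,[z(154,318)],.113))
print('lids depth z',depthpt(T,[z(330,160),z(150,190)]))
E
python3 m.py
```

```text
strip px [ 1  4 13  5 48] 28.0 105.0
strip px [ 0  2 13 12 54] 33.0 91.0
[np.float64(375.1624548736462), np.float64(211.3447653429603)] [np.float64(260.44323671497585), np.float64(233.17270531400968)]
top [[ 0.53163992 -0.07732937  0.123     ]] [[ 0.53143765 -0.07719385  0.12405412]]
scene [[ 0.53141516 -0.07556968  0.123     ]] [[ 0.53181979 -0.07586145  0.12382126]]
tri (array([ 0.53174372, -0.0766124 ,  0.12442879]), np.float64(0.0013072762280897014))
body top corners [[ 0.63227964  0.10733854  0.07      ]
 [ 0.64264943 -0.13837265  0.07      ]
 [ 0.46021921 -0.14626024  0.07      ]
 [ 0.44843118  0.09870074  0.07      ]]
lid [[ 0.58834305 -0.0423722   0.123     ]
 [ 0.58764557 -0.10548475  0.123     ]
 [ 0.51683807 -0.106185    0.123     ]
 [ 0.51594378 -0.04315691  0.123     ]]
[np.float64(2.475711510077675), np.float64(2.6899639571145837)] [np.float64(2.416628604605137), np.float64(2.755065635763515), np.float64(-0.6331764270498184), np.float64(0.812906805983431)] [np.float64(0.5666104602324535), np.float64(0.6209867046931323)]
vial cap [[ 0.47593928 -0.07886308  0.13      ]] plug [[0.47500113 0.03821754 0.113     ]]
lids depth z [[ 0.56024137 -0.0726757   0.12390439]
 [ 0.54942322  0.0352868   0.12492461]]
```

```bash
cat >> h.py <<'E'
from scipy.spatial.transform import Rotation as Ro
def delta(tgt,yaw=2.5):
    o=observe(); q=o['ee_rot']; R=Ro.from_quat([q[1],q[2],q[3],q[0]])
    y=np.radians(yaw); Rt=Ro.from_matrix(np.array([[np.cos(y),np.sin(y),0],[np.sin(y),-np.cos(y),0],[0,0,-1]]))
    print('clock',o['clock'],'pos',o['eef_pos'],'F',o['force'])
    print('slide cm',R.inv().apply(np.array(tgt)-o['eef_pos'])*100,'rot',(R.inv()*Rt).as_rotvec())
E
python3 -c "
from h import *
delta([.5300,-.0765,.215])"
```

```text
clock 0.15 pos [ 0.1300841  -0.5341371   0.21825673] F [-0.8431769   0.2954318   0.88487732]
slide cm [ 49.68054945 -35.00664793   0.35781553] rot [-8.33444390e-04  1.90558027e-05  1.95139274e-01]
```

Emit:
apply_moves:
  motion:
    - {"rot":[0,0,0],"slide":[1.5,-1,-0.5],"jaw":0}
    - {"rot":[0,0,0.02],"slide":[4,-2.8,-1],"jaw":0}
    - {"rot":[0,0,0.05],"slide":[7,-4.9,-1.5],"jaw":0}
    - {"rot":[0,0,0.08],"slide":[10,-7,-1.5],"jaw":0}
    - {"rot":[0,0,0.1],"slide":[13,-9.2,-1.5],"jaw":0}
    - {"rot":[0,0,0.12],"slide":[16,-11.3,-1.5],"jaw":0}
    - {"rot":[0,0,0.14],"slide":[19,-13.4,-1.5],"jaw":0}
    - {"rot":[0,0,0.16],"slide":[22,-15.5,-1.5],"jaw":0}
    - {"rot":[0,0,0.18],"slide":[25,-17.6,-1.5],"jaw":0}
    - {"rot":[0,0,0.195],"slide":[28,-19.7,-1.5],"jaw":0}
    - {"rot":[0,0,0.195],"slide":[31,-21.8,-1.5],"jaw":0}
    - {"rot":[0,0,0.195],"slide":[33,-23.3,-1.5],"jaw":0}

```text
clock: 1.15
eef_pos: [0.397, -0.2275, 0.2334]
ee_rot: [-0.001, 1.0, 0.022, 0.0]
force: [-0.5, 0.1, 0.0]
grip_width: 0.0175
```

```bash
python3 -c "
from h import *
delta([.5300,-.0765,.215])"
```

```text
clock 1.15 pos [ 0.39695942 -0.22745009  0.23344494] F [-0.45514094  0.10932607  0.03499915]
slide cm [ 13.96528957 -14.48311855   1.86263177] rot [-0.00114575 -0.00010991  0.00108078]
```

Emit:
apply_moves:
  motion:
    - {"rot":[0,0,0],"slide":[2,-2.1,0],"jaw":0}
    - {"rot":[0,0,0],"slide":[4,-4.2,0],"jaw":0}
    - {"rot":[0,0,0],"slide":[6,-6.3,0],"jaw":0}
    - {"rot":[0,0,0],"slide":[8,-8.4,0],"jaw":0}
    - {"rot":[0,0,0],"slide":[10,-10.4,0],"jaw":0}
    - {"rot":[0,0,0],"slide":[11.5,-12,0],"jaw":0}
    - {"rot":[0,0,0],"slide":[13,-13.5,0.5],"jaw":0}
    - {"rot":[0,0,0],"slide":[13.6,-14.1,1],"jaw":0}
    - {"rot":[0,0,0],"slide":[13.9,-14.4,1.8],"jaw":0}
    - {"rot":[0,0,0],"slide":[13.95,-14.5,2.5],"jaw":0}
    - {"rot":[0,0,0],"slide":[13.95,-14.5,3],"jaw":0}
    - {"rot":[0,0,0],"slide":[13.95,-14.5,3],"jaw":0}

```text
clock: 2.15
eef_pos: [0.5287, -0.0769, 0.2023]
ee_rot: [-0.001, 1.0, 0.022, -0.001]
force: [-0.7, -0.1, 0.2]
grip_width: 0.0004
```

```bash
python3 -c "
from h import *
for n in('scene','top','wrist'): snap(n,n+'1')
delta([.5300,-.0765,.14])
b=cv2.imread('pics/scene1.png')[130:310,165:385];cv2.imwrite('pics/sc1z.png',cv2.resize(b,None,fx=3.2,fy=3.2,interpolation=cv2.INTER_CUBIC))"
```

```text
clock 2.3 pos [ 0.52965115 -0.07695973  0.20389311] F [-0.1862436   0.15975715 -0.45087222]
slide cm [ 0.03441865 -0.03810622  6.3893649 ] rot [-0.00098545 -0.00038254  0.00014468]
```

View pics/sc1z.png

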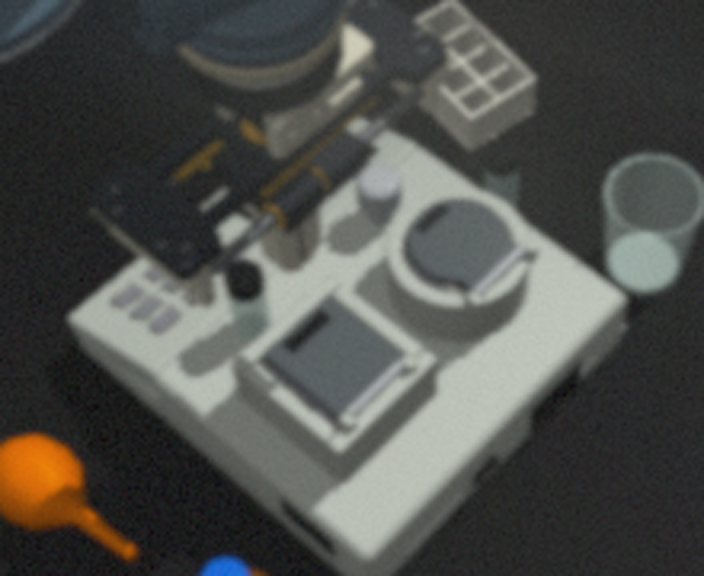

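View pics/wrist1.png

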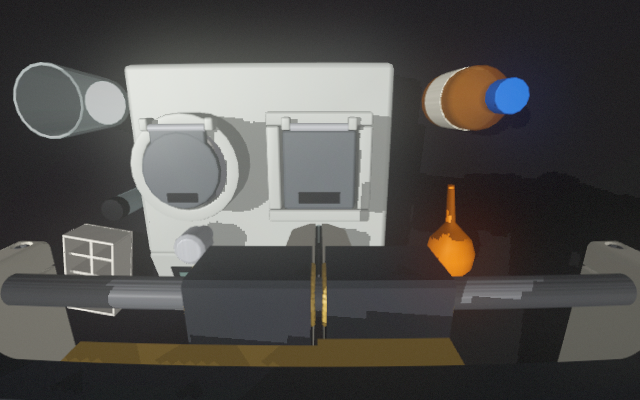

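The wrist view shows the strip at about (319,198) and the shut fingertips at about (319,230). The scene view shows the gripper above vial_b, with everything undisturbed. I'll use the wrist view as the third measurement.

```bash
python3 -c "
from h import *
s=pickle.load(open('wrist1.pkl','rb'))
g=cv2.cvtColor(s['img'],cv2.COLOR_RGB2GRAY); b=g[188:208,290:350]; m=(b<70).astype(np.uint8)
n,l,st,c=cv2.connectedComponentsWithStats(m);print(st,c+[290,188])
k=1+np.argmax(st[1:,4]);p=c[k]+[290,188]
print(p,onplane(s,[p],.123),depthpt(s,[p]))
print('lid corners',onplane(s,[[282,130],[356,130],[356,210],[282,210]],.123))
print('tcp px',proj(s,[observe()['eef_pos']]))
cv2.imwrite('pics/wz.png',cv2.resize(cv2.imread('pics/wrist1.png')[100:260,240:400],None,fx=3.5,fy=3.5))
"
```

```text
[[   0    0   60   20 1193]
 [  40    7    1    1    1]
 [  32    9    1    1    1]
 [  36    9    1    1    1]
 [  35   11    1    1    1]
 [  41   10    1    1    1]
 [  44   13    1    1    1]
 [  47   12    1    1    1]] [[319.44258173 197.496228  ]
 [330.         195.        ]
 [322.         197.        ]
 [326.         197.        ]
 [325.         199.        ]
 [331.         198.        ]
 [334.         201.        ]
 [337.         200.        ]]
[330. 195.] [[ 0.53412669 -0.0865044   0.123     ]] [[ 0.53418409 -0.08649359  0.1232156 ]]
lid corners [[ 0.58443566 -0.04671816  0.123     ]
 [ 0.58692371 -0.10383966  0.123     ]
 [ 0.52228236 -0.1085877   0.123     ]
 [ 0.51962699 -0.04768161  0.123     ]]
tcp px [[317.90357303 238.83298078]]
```

View pics/wz.png

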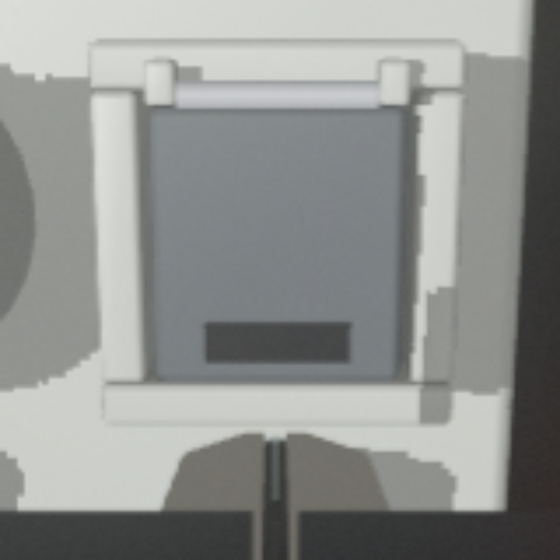

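Emit:
apply_moves:
  motion:
    - {"rot":[0,0,0],"slide":[0,0,1.5],"jaw":0}
    - {"rot":[0,0,0],"slide":[0,0,3.5],"jaw":0}
    - {"rot":[0,0,0],"slide":[0.05,0,5.5],"jaw":0}
    - {"rot":[0,0,0],"slide":[0.05,0,6.6],"jaw":0}
    - {"rot":[0,0,0],"slide":[0.05,0,7.2],"jaw":0}
    - {"rot":[0,0,0],"slide":[0.05,0,7.5],"jaw":0}
    - {"rot":[0,0,0],"slide":[0.05,0,7.5],"jaw":0}
    - {"rot":[0,0,0],"slide":[0.05,0,7.5],"jaw":0}

```text
clock: 2.97
eef_pos: [0.5306, -0.077, 0.1297]
ee_rot: [-0.0, 1.0, 0.022, 0.001]
force: [-0.3, 0.5, 0.8]
grip_width: 0.0008
```

```bash
python3 -c "
from h import *
for n in('top','wrist','scene'): snap(n,n+'2')
delta([.5300,-.0768,.123])
cv2.imwrite('pics/w2z.png',cv2.resize(cv2.imread('pics/wrist2.png')[40:300,160:480],None,fx=2.2,fy=2.2))"
```

```text
clock 3.1167 pos [ 0.53055941 -0.0769561   0.12965549] F [-0.78314783  0.77531926  0.60267623]
slide cm [-0.05626951 -0.01762637  0.66547127] rot [-0.00063121 -0.00160288  0.00020802]
```

View pics/w2z.png

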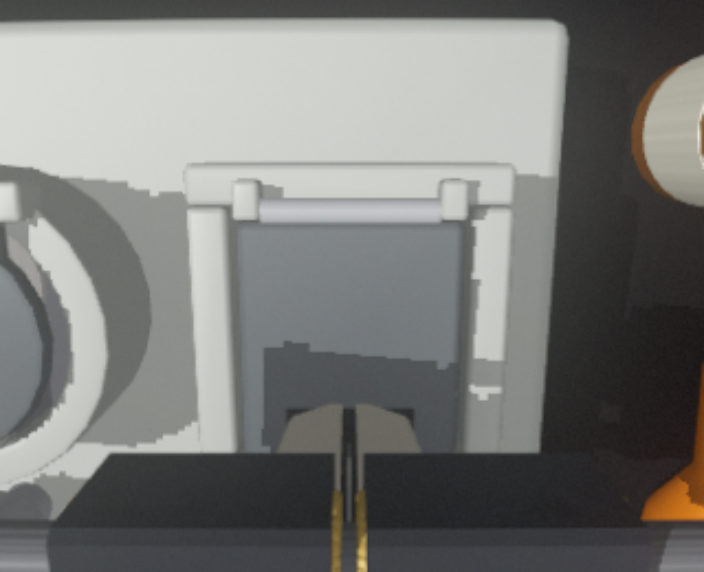

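The tips sit centred over the strip, at (350,410) in the zoomed picture. I'll press down slowly, watching the force.

Emit:
apply_moves:
  motion:
    - {"rot":[0,0,0],"slide":[0,0,0.4],"jaw":0}
    - {"rot":[0,0,0],"slide":[0,0,0.6],"jaw":0}
    - {"rot":[0,0,0],"slide":[0,0,0.75],"jaw":0}
    - {"rot":[0,0,0],"slide":[0,0,0.9],"jaw":0}
    - {"rot":[0,0,0],"slide":[0,0,1.0],"jaw":0}
    - {"rot":[0,0,0],"slide":[0,0,1.0],"jaw":0}

```text
clock: 3.62
eef_pos: [0.5306, -0.0769, 0.1195]
ee_rot: [-0.0, 1.0, 0.022, 0.001]
force: [-0.3, 0.3, 1.3]
grip_width: 0.0012
```

Emit:
apply_moves:
  motion:
    - {"rot":[0,0,0],"slide":[0,0,0.06],"jaw":0}
    - {"rot":[0,0,0],"slide":[0,0,0.1],"jaw":0}
    - {"rot":[0,0,0],"slide":[0,0,0.1],"jaw":0}

```text
clock: 3.87
eef_pos: [0.5306, -0.077, 0.1185]
ee_rot: [-0.0, 1.0, 0.022, 0.001]
force: [0.0, 0.6, 3.0]
grip_width: 0.0004
```

Emit:
apply_moves:
  motion:
    - {"rot":[0,0,0],"slide":[0,0,0.06],"jaw":0}
    - {"rot":[0,0,0],"slide":[0,0,0.1],"jaw":0}
    - {"rot":[0,0,0],"slide":[0,0,0.1],"jaw":0}

```text
clock: 4.12
eef_pos: [0.5307, -0.077, 0.1181]
ee_rot: [-0.0, 1.0, 0.022, 0.001]
force: [-3.7, 0.3, 9.6]
grip_width: 0.0007
```

The force rose to 9.6 N and the travel ended at about 4.9 mm at the finger's rear edge, or about 0.10 rad, so the lid is at its stop. Now I'll withdraw up, then up and back.

Emit:
apply_moves:
  motion:
    - {"rot":[0,0,0],"slide":[0,0,-0.8],"jaw":0}
    - {"rot":[0,0,0],"slide":[-0.2,0,-2.5],"jaw":0}
    - {"rot":[0,0,0],"slide":[-1,0,-5],"jaw":0}
    - {"rot":[0,0,0],"slide":[-2.5,0,-8],"jaw":0}
    - {"rot":[0,0,0],"slide":[-4.5,0,-11],"jaw":0}
    - {"rot":[0,0,0],"slide":[-7,0,-13],"jaw":0}
    - {"rot":[0,0,0],"slide":[-10,0,-14],"jaw":0}
    - {"rot":[0,0,0],"slide":[-12,0,-14],"jaw":0}
    - {"rot":[0,0,0],"slide":[-13,0,-14],"jaw":0}
    - {"rot":[0,0,0],"slide":[-13,0,-14],"jaw":0}

```text
clock: 4.95
eef_pos: [0.3994, -0.0827, 0.2581]
ee_rot: [-0.0, 1.0, 0.022, 0.001]
force: [1.0, 0.1, -0.3]
grip_width: 0.0007
```

```bash
python3 -c "
from h import *
for n in('scene','wrist','top'): snap(n,n+'3')
b=cv2.imread('pics/scene3.png')[130:310,165:385];cv2.imwrite('pics/sc3z.png',cv2.resize(b,None,fx=3.2,fy=3.2,interpolation=cv2.INTER_CUBIC))"
```

```text
(no output)
```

View pics/sc3z.png

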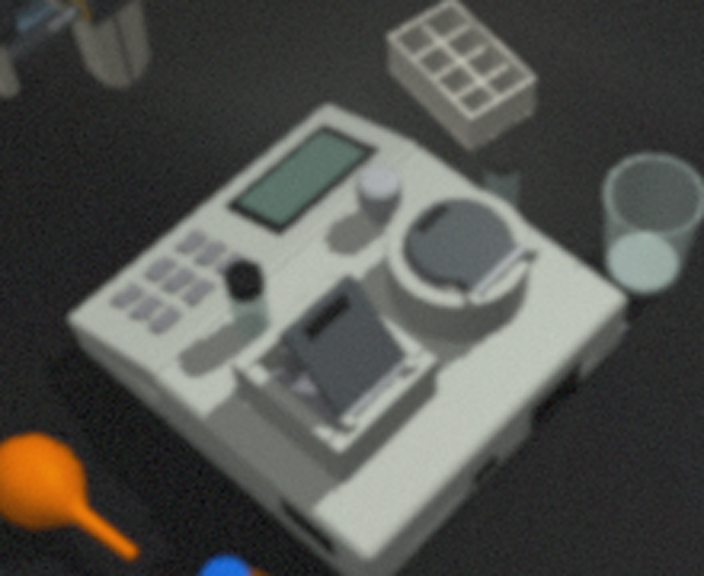

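View pics/wrist3.png

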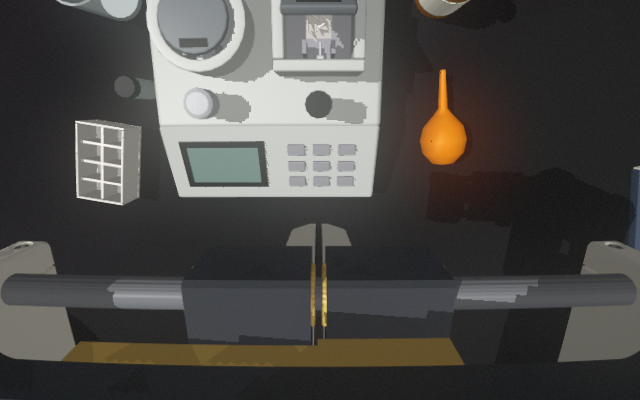

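The lid is swinging up, with its strip at (328,315) in the scene zoom. The arm is clear and nothing else has moved. I'll hold still for 4 s and look again.

Emit:
apply_moves:
  motion:
    - {"rot":[0,0,0],"slide":[0,0,0],"jaw":0}
    - {"rot":[0,0,0],"slide":[0,0,0],"jaw":0}
    - {"rot":[0,0,0],"slide":[0,0,0],"jaw":0}
    - {"rot":[0,0,0],"slide":[0,0,0],"jaw":0}
    - {"rot":[0,0,0],"slide":[0,0,0],"jaw":0}
    - {"rot":[0,0,0],"slide":[0,0,0],"jaw":0}
    - {"rot":[0,0,0],"slide":[0,0,0],"jaw":0}
    - {"rot":[0,0,0],"slide":[0,0,0],"jaw":0}
    - {"rot":[0,0,0],"slide":[0,0,0],"jaw":0}
    - {"rot":[0,0,0],"slide":[0,0,0],"jaw":0}
    - {"rot":[0,0,0],"slide":[0,0,0],"jaw":0}
    - {"rot":[0,0,0],"slide":[0,0,0],"jaw":0}

```text
clock: 6.1
eef_pos: [0.4014, -0.0829, 0.2577]
ee_rot: [-0.0, 1.0, 0.022, 0.001]
force: [-0.2, -0.2, 0.3]
grip_width: 0.0007
```

Emit:
apply_moves:
  motion:
    - {"rot":[0,0,0],"slide":[0,0,0],"jaw":0}
    - {"rot":[0,0,0],"slide":[0,0,0],"jaw":0}
    - {"rot":[0,0,0],"slide":[0,0,0],"jaw":0}
    - {"rot":[0,0,0],"slide":[0,0,0],"jaw":0}
    - {"rot":[0,0,0],"slide":[0,0,0],"jaw":0}
    - {"rot":[0,0,0],"slide":[0,0,0],"jaw":0}
    - {"rot":[0,0,0],"slide":[0,0,0],"jaw":0}
    - {"rot":[0,0,0],"slide":[0,0,0],"jaw":0}
    - {"rot":[0,0,0],"slide":[0,0,0],"jaw":0}
    - {"rot":[0,0,0],"slide":[0,0,0],"jaw":0}
    - {"rot":[0,0,0],"slide":[0,0,0],"jaw":0}
    - {"rot":[0,0,0],"slide":[0,0,0],"jaw":0}

```text
clock: 7.1
eef_pos: [0.4014, -0.0829, 0.2577]
ee_rot: [-0.0, 1.0, 0.022, 0.001]
force: [0.9, 0.4, 0.3]
grip_width: 0.0005
```

```bash
python3 -c "
from h import *
for n in('scene','top'): snap(n,n+'4')
print(observe()['clock'])"
```

```text
7.2
```

Emit:
apply_moves:
  motion:
    - {"rot":[0,0,0],"slide":[0,0,0],"jaw":0}
    - {"rot":[0,0,0],"slide":[0,0,0],"jaw":0}
    - {"rot":[0,0,0],"slide":[0,0,0],"jaw":0}
    - {"rot":[0,0,0],"slide":[0,0,0],"jaw":0}
    - {"rot":[0,0,0],"slide":[0,0,0],"jaw":0}
    - {"rot":[0,0,0],"slide":[0,0,0],"jaw":0}
    - {"rot":[0,0,0],"slide":[0,0,0],"jaw":0}
    - {"rot":[0,0,0],"slide":[0,0,0],"jaw":0}
    - {"rot":[0,0,0],"slide":[0,0,0],"jaw":0}
    - {"rot":[0,0,0],"slide":[0,0,0],"jaw":0}
    - {"rot":[0,0,0],"slide":[0,0,0],"jaw":0}
    - {"rot":[0,0,0],"slide":[0,0,0],"jaw":0}

```text
clock: 8.2
eef_pos: [0.4014, -0.0828, 0.2577]
ee_rot: [-0.0, 1.0, 0.022, 0.001]
force: [0.1, -0.0, 0.0]
grip_width: 0.0002
```

Emit:
apply_moves:
  motion:
    - {"rot":[0,0,0],"slide":[0,0,0],"jaw":0}
    - {"rot":[0,0,0],"slide":[0,0,0],"jaw":0}
    - {"rot":[0,0,0],"slide":[0,0,0],"jaw":0}
    - {"rot":[0,0,0],"slide":[0,0,0],"jaw":0}
    - {"rot":[0,0,0],"slide":[0,0,0],"jaw":0}
    - {"rot":[0,0,0],"slide":[0,0,0],"jaw":0}
    - {"rot":[0,0,0],"slide":[0,0,0],"jaw":0}
    - {"rot":[0,0,0],"slide":[0,0,0],"jaw":0}
    - {"rot":[0,0,0],"slide":[0,0,0],"jaw":0}
    - {"rot":[0,0,0],"slide":[0,0,0],"jaw":0}
    - {"rot":[0,0,0],"slide":[0,0,0],"jaw":0}
    - {"rot":[0,0,0],"slide":[0,0,0],"jaw":0}

```text
clock: 9.2
eef_pos: [0.4014, -0.0829, 0.2577]
ee_rot: [-0.0, 1.0, 0.022, 0.001]
force: [0.1, -0.0, 0.7]
grip_width: 0.0003
```

```bash
python3 -c "
from h import *
for n in('scene','top'): snap(n,n+'5')
print(observe()['clock'])
f=lambda i:cv2.resize(cv2.imread(f'pics/scene{i}.png')[150:310,185:365],None,fx=2.2,fy=2.2,interpolation=cv2.INTER_CUBIC)
cv2.imwrite('pics/cmp.png',np.hstack([f(4),f(5)]))
A=pickle.load(open('scene4.pkl','rb'));B=pickle.load(open('scene5.pkl','rb'));S=pickle.load(open('scene0.pkl','rb'))
for n,X in(('4-5',A),('0-5',S)):
  d=cv2.GaussianBlur(X['img'],(5,5),0).astype(int)-cv2.GaussianBlur(B['img'],(5,5),0)
  m=(np.abs(d).max(2)>25).astype(np.uint8); k=cv2.connectedComponentsWithStats(m); print(n,[list(s) for s in k[2][1:] if s[4]>8])
# lid points: depth in lid area
reg=B['range_z'][200:270,235:305]; vv,uu=np.mgrid[200:270,235:305]; c,d=ray(B,np.c_[uu.ravel(),vv.ravel()]); P=c+d*reg.ravel()[:,None]
P=P[(P[:,2]>.128)&(np.abs(P[:,1]+.075)<.033)&(P[:,0]>.52)]; print(len(P),P.max(0),P.min(0)); q=np.linalg.svd(P-P.mean(0))[2][2]; print('normal',q,'lid angle',np.arccos(abs(q[2])))
"
```

```text
9.3
4-5 []
0-5 [[np.int32(51), np.int32(0), np.int32(14), np.int32(11), np.int32(113)], [np.int32(111), np.int32(0), np.int32(77), np.int32(37), np.int32(1851)], [np.int32(185), np.int32(0), np.int32(40), np.int32(24), np.int32(537)], [np.int32(46), np.int32(9), np.int32(47), np.int32(67), np.int32(939)], [np.int32(188), np.int32(43), np.int32(11), np.int32(6), np.int32(19)], [np.int32(197), np.int32(49), np.int32(4), np.int32(3), np.int32(9)], [np.int32(185), np.int32(52), np.int32(12), np.int32(9), np.int32(61)], [np.int32(135), np.int32(59), np.int32(109), np.int32(88), np.int32(2322)], [np.int32(228), np.int32(88), np.int32(21), np.int32(18), np.int32(192)], [np.int32(171), np.int32(96), np.int32(7), np.int32(7), np.int32(36)], [np.int32(198), np.int32(98), np.int32(26), np.int32(21), np.int32(75)], [np.int32(218), np.int32(104), np.int32(12), np.int32(9), np.int32(60)], [np.int32(162), np.int32(111), np.int32(12), np.int32(9), np.int32(38)], [np.int32(203), np.int32(118), np.int32(4), np.int32(5), np.int32(14)], [np.int32(182), np.int32(131), np.int32(30), np.int32(27), np.int32(474)], [np.int32(143), np.int32(140), np.int32(6), np.int32(5), np.int32(11)], [np.int32(152), np.int32(148), np.int32(20), np.int32(13), np.int32(131)], [np.int32(262), np.int32(221), np.int32(31), np.int32(40), np.int32(706)], [np.int32(254), np.int32(223), np.int32(19), np.int32(18), np.int32(157)], [np.int32(257), np.int32(246), np.int32(11), np.int32(13), np.int32(79)], [np.int32(249), np.int32(249), np.int32(20), np.int32(17), np.int32(125)]]
795 [ 0.59235378 -0.04417876  0.18531929] [ 0.54205566 -0.10317276  0.12803662]
normal [0.89993454 0.04290539 0.43390893] lid angle 1.1219694204330242
```

View pics/cmp.png

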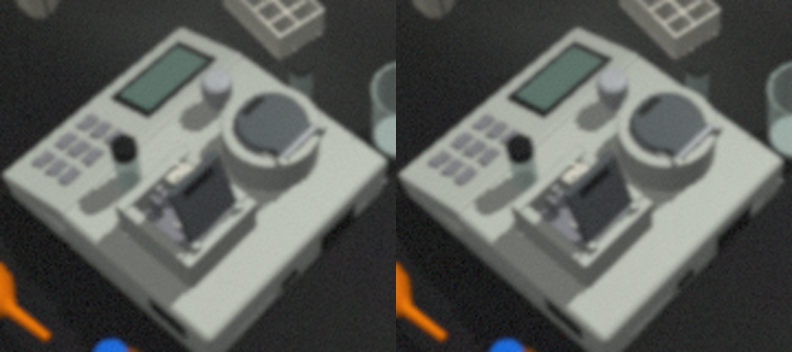

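View pics/top5.png

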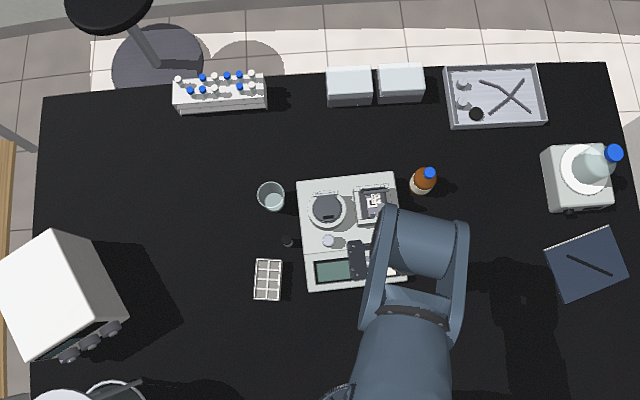

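The lid stands wide open and looks the same at 7.2 s and 9.3 s. Its top is at z = 0.185 m, which matches a full swing to 1.25 rad. The round lid is shut and the loose things are where they were, so I'll hand in.

```bash
python3 -c "
from h import *
print(close_job())"
```

```text
the job is handed in; nothing more can be done
None
```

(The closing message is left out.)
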